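Gauge the brush-washing tank

TASK

The tank's lid has to be fastened before its depth is gauged: swing the turn latch on the tank home into its keeper. Then take the gauge rod from its wooden rest, push it down the sloping guide tube until its collar stops on the tube's mouth, and draw it right out again. Finish holding the rod level in the air with its marked side up for reading, at least 20 cm above the table and clear of tank and rest; the program ends while still holding it, and the small bottle, the green paint tube and the pair of little cups stay where they are.

Things in the scene. Friction and masses are not known exactly. Their poses are not given: they have to be found in the camera images.
- tank: Low grey metal box, 114 x 194 x 75 mm, fixed. Origin: centre of its underside; x to its far side, y along its length to the left (seen from its front, which faces the robot at yaw 0), z up; top face 75 mm up. A guide tube slopes out of the right half of the top; the turn latch lies on the closed lid, the left half. Only the latch moves.
- guide_tube: Steel tube, 14 mm inside, 20 mm outside, flared to 20 mm inside and 27 mm outside at the mouth. Origin: centre of the mouth (where the collar stops), 107 mm above the table. z points out along the tube, 45 degrees from vertical towards the tank's front; x points 45 degrees up to the tank's far side; y is the tank's y. The rod goes in along -z, 70 mm deep; hollow below.
- latch (a joint): Turn latch about its vertical hinge, rad: 0 = home, its arm along the tank's y with the end under the keeper's small roof (a hard stop); grows to 1.5 as it swings clockwise seen from above, towards the tank's front. Starts at 0.8 to 1.35. Friction keeps it where it is left (about 1 N at the pin moves it).
- latch_pin (a point): Point on the axis of the upright round pin on the latch arm, by which it is swung: pin 10 mm in diameter, its top at 122 mm above the table; this point is 109 mm above the table. It is 48 mm from the hinge axis. The latch arm below it reaches up to 84 mm above the table; the keeper, beside the pin when home, up to 88.5 mm.
- latch_hinge (a point): Point on the latch's vertical hinge axis, 109 mm above the table. Fixed to the tank, same axes as the tank; when home the pin is 48 mm from here along the tank's -y.
- rest: Fixed wooden stand, base 110 x 70 x 12 mm, with two forks open upwards, in which the gauge rod lies sloping at 45 degrees, tip down and away from the robot (towards the stand's +x). Origin: centre of its underside. Lift the rod straight up out of the forks.
- gauge_handle (a point): Centre of the rod's dark wooden paddle handle, 40 mm along the rod, 28 mm wide, 10 mm thick; 107 mm above the table in the rest, free all round. z: along the rod, tip to handle; y: across the paddle's thickness (level in the rest: pinch from straight above across y); x: marked side of the rod (in the rest 45 degrees up and away). Pinched so, the tool leans 45 degrees when the rod is level.
- gauge_collar (a point): Centre of the underside of the gauge rod's 28 mm brass collar, 45 mm from the handle's centre towards the tip; same axes as gauge_handle. When seated it coincides with the origin of guide_tube.
- gauge_tip (a point): Tip of the gauge rod (8 mm round steel with a tapered end and black marks on its +x side), 70 mm from the collar and 115 mm from the handle's centre; same axes.
- drier_bottle: Bystander: small brown bottle, 31 mm across, 74 mm tall, standing in front of the work. Origin at its underside. Not to be moved.
- tube_green: Bystander: paint tube with a green band, 39 x 133 x 30 mm, lying in front of the work. Not to be moved.
- dipper: Bystander: pair of joined small round cups, 39 x 81 x 22 mm, in front of the work. Not to be moved.
- gauge: The gauge rod as a whole: steel rod, brass collar, wooden handle, 135 mm long, about 50 g; origin at the centre of the collar's underside, same axes as gauge_handle.

How it is judged:
On the way, in this order (a step that is already met when the one before it is completed fails the run):
1. the latch is swung home into its keeper (value of joint latch below 0.08 rad), for 0.2 s.
2. the rod is in the guide tube with its collar on the mouth (distance between gauge_collar and guide_tube below 0.006 m and angle between the z axis of gauge_handle and the z axis of guide_tube, either way round below 0.12 rad), for 0.2 s.
3. the rod is drawn right out of the tube (z of gauge_tip in the frame of guide_tube above 0.005 m), for 0.1 s.
At the end, for the whole second after the job is handed in: The gripper still holds the gauge rod, at rest and touching neither tank nor rest, level with its marked side up within 12 degrees, tip and handle more than 18 cm above the table; the latch is home (under 0.1 rad) (angle between gauge_handle's own x axis and vertical below 0.22 rad and height (world z) of each of gauge_tip, gauge_handle above 0.18 m and contact force between the fingers and gauge above 1 N and contact force between gauge and tank below 0.1 N and contact force between gauge and rest below 0.1 N and linear speed of gauge below 0.03 m/s and value of joint latch below 0.1 rad); the arm keeps its last pose, push and grip.
It fails at once if the bottle is moved more than 2 cm (distance of drier_bottle from where it was at the start of the episode above 0.02 m).
It fails at once if the green paint tube is moved more than 2 cm (distance of tube_green from where it was at the start of the episode above 0.02 m).
It fails at once if the pair of little cups is moved more than 2 cm (distance of dipper from where it was at the start of the episode above 0.02 m).
It also fails if it takes over 64 s, if anything falls off the work surface, if the arm or the gripper's body presses on something with over 40 N, if the wrist force passes 120 N, or if a joint passes its speed limit or range.

ROBOT

A 7-joint arm with a two-finger parallel gripper is mounted at the origin on a cart in front of the work surface, level with it; the furniture and walls round the work are solid. World frame = base frame: x ahead of the robot, y to its left, z up, the work surface at z = 0. Lengths are in m, angles in rad, forces in N, time in s.
With the tool pointing down it reaches from about 0.425 to 1.025 m from the base axis. Payload 9.4 kg.
Tool frame: the origin (TCP) lies between the finger pads; the fingertips stand 8 mm ahead of it and the grasp point (between the pads) lies 11 mm behind it; x points along the fingers, y is the direction in which the jaws open and shut, and the axes are right-handed (so a half turn about x gives the same grasp; the last joint's range is limited). The gripper opens to 85 mm and grips with 20 to 120 N. Pads are 22 mm wide; open, the fingers measure 114 mm over their backs; the gripper's body (76 mm by 85 mm) begins 54 mm behind the grasp point. The pads swing forward as they close: fully open they stand 13 mm farther back than shut.
Start: joints at [-1.242, 0.599, -0.003, 1.599, 0.002, 0.943, -0.08], TCP at [0.286, 0.666, 0.212] pointing down, gripper open.
Joint ranges: [-2.57, 2.57], [-0.35, 1.97], [-1.29, 1.29], [0.11, 2.56], [-1.05, 4.19], [0.11, 1.86], [-2.63, 2.63]. Speed limits (rad/s): [2.22, 2.22, 3.01, 3.01, 3.14, 3.14, 3.14].

INTERFACE

Orientations are given as a unit quaternion [x, y, z, w].
In Python, from workcell import env, viewer, readout gives the robot as it stands. Calls block until the motion is done:
- env.reach(position, orientation): joint-space move of the TCP to a pose.
- env.line_to(position, rotation=None, feed=0.15): straight line of the TCP; rotation=None keeps the orientation; feed is the mean speed in m/s.
- env.move_j(angles): joint-space move.
- env.move_gripper(opening, effort=None): finger opening in m; effort is the grip in N (None keeps the last); returns when the fingers have stopped.
- env.wait(seconds).
- env.inverse_kinematics(position, orientation): joint angles nearest the present ones, or None.
- viewer.get_image(name): name is "scene" or "top"; returns a dict with "color" (400x640x3 uint8, red, green, blue), "vertical_fov" (degrees; the focal length in pixels is half the picture's height over the tangent of half this angle, whatever the lens; pixels are square), "cx", "cy" (the principal point, pixels), "extrinsics" (4x4, takes a point from camera to world coordinates). Camera axes: x right, y down, z forward; pixel columns grow to the right and rows downward; lengths in m; the calibration is good to about 2 mm. A picture is of the moment at which its call begins. There is no depth.
A pose or a line that the arm cannot do raises env.IKError and nothing moves.
- env.close_job(): hands the job in, once; it reports no verdict.
Readings, each from a call of its own:
- readout.get_time_s(): time.
- readout.get_joint_pos(): joint angles.
- readout.get_qvel(): joint speeds.
- readout.get_effort(): joint torques, N m.
- readout.get_position(): TCP position.
- readout.get_orientation(): TCP orientation.
- readout.get_contact_force(): force on the tool from outside, world axes, zero at the start.
- readout.get_torque(): the same for the moment, N m.
- readout.get_opening(): finger opening in m.
Only numpy, scipy, OpenCV 4.12 (cv2) and the standard library are available. Lean on these libraries where they do the work, as an engineer would, in place of code of your own. Each camera call takes 0.05 s, during which the arm holds its last target. There are 200 camera calls.

## Working session

There is one attempt and no reset: what is moved stays moved. The work goes in short steps, each a Python script; the robot and the scene stay as the last script left them, time stands still between calls to the robot, and variables do not carry over. Pictures are saved under pics/ and viewed, about 8 in all and at most 12, crops included, and the job is handed in when it is done.

```bash
mkdir -p pics; ls
python3 - <<'E'
from workcell import env, viewer, readout
import cv2,numpy as np
for n in ["scene","top"]:
    d=viewer.get_image(n); cv2.imwrite(f"pics/{n}0.png",d["color"][:,:,::-1])
    np.savez(f"{n}0.npz",**d)
    print(n,d["vertical_fov"],d["cx"],d["cy"],np.round(d["extrinsics"],4).tolist(), [k for k in d])
print(readout.get_time_s(),readout.get_position(),readout.get_orientation(),readout.get_opening())
E
```

```text
pics
scene 55.456220402418836 324.2715264163241 201.4906695640815 [[0.7641, -0.3323, 0.5529, 0.0065], [-0.645, -0.3805, 0.6627, -0.8317], [-0.0098, -0.863, -0.5051, 0.5204], [0.0, 0.0, 0.0, 1.0]] ['color', 'vertical_fov', 'cx', 'cy', 'extrinsics']
top 43.52953730586615 320.8230253676545 209.7834822202609 [[-0.0233, -0.9805, 0.1949, 0.2852], [-0.9995, 0.0268, 0.0157, -0.2718], [-0.0207, -0.1945, -0.9807, 0.939], [0.0, 0.0, 0.0, 1.0]] ['color', 'vertical_fov', 'cx', 'cy', 'extrinsics']
0.1 [0.2860139  0.66569703 0.21128603] [ 0.14197612  0.69266749 -0.14297882  0.69253995] 0.08537138600560255
```

View images.

View pics/scene0.png

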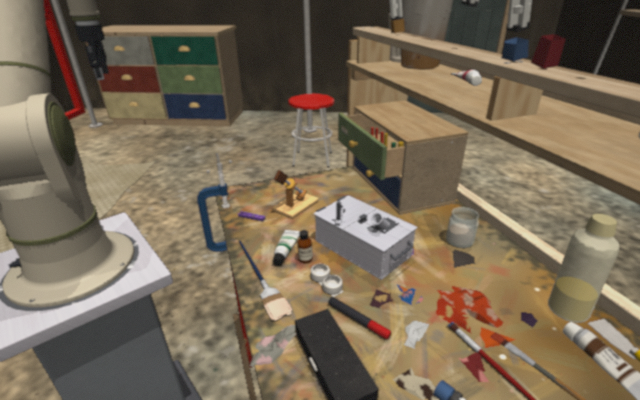

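View pics/top0.png

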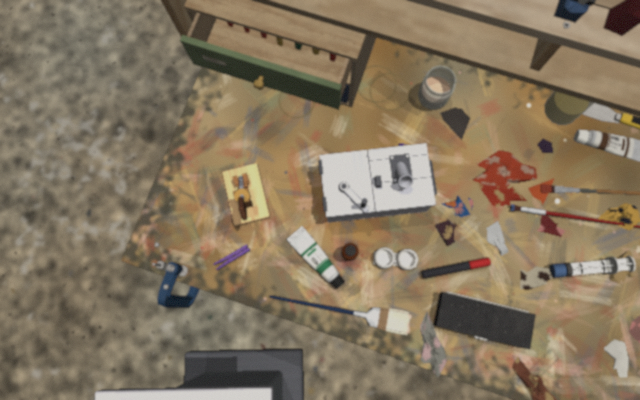

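The scene view shows the tank at about (365,235), the rest at (295,200) and the bottle at (305,247). In the top view the tank runs from (320,150) to (435,215), the rest is at (246,195), the latch at (350,193), and the bottle, tube and cups are in front. I'll zoom in on both.

Run:
```python
import cv2
t=cv2.imread("pics/top0.png")[130:280,215:445]; cv2.imwrite("pics/topc.png",cv2.resize(t,None,fx=3.4,fy=3.4,interpolation=cv2.INTER_CUBIC))
t=cv2.imread("pics/scene0.png")[160:300,260:430]; cv2.imwrite("pics/scenec.png",cv2.resize(t,None,fx=4,fy=4,interpolation=cv2.INTER_CUBIC))
```

```text
(no output)
```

View pics/topc.png

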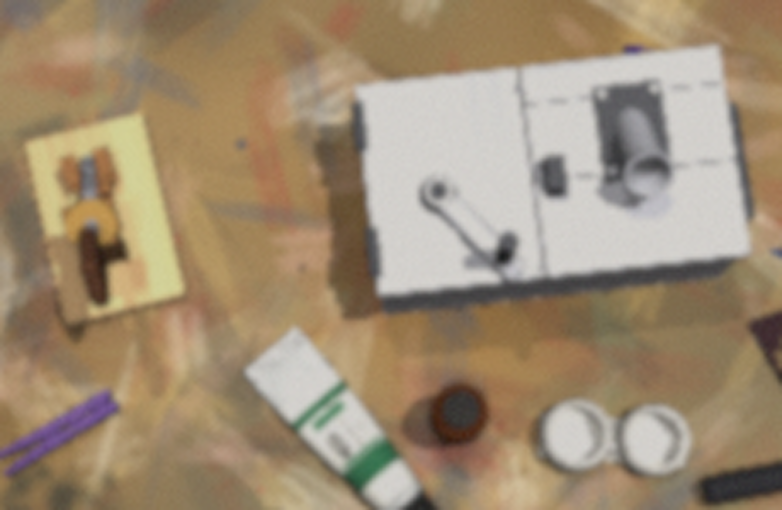

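View pics/scenec.png

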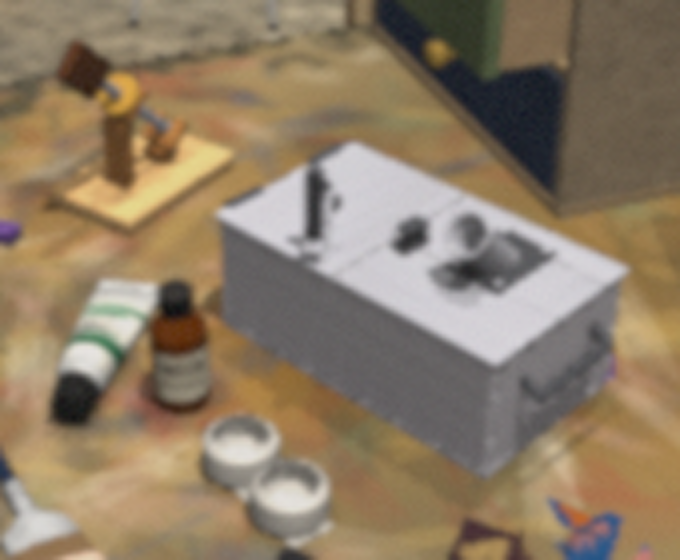

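```bash
cat > geo.py <<'E'
import numpy as np
from scipy.optimize import least_squares
C={}
for n in("scene","top"):
    d=np.load(n+"0.npz"); E=d["extrinsics"]; f=200/np.tan(np.radians(float(d["vertical_fov"]))/2); C[n]=(E,f,float(d["cx"]),float(d["cy"]))
def proj(n,P):
    E,f,cx,cy=C[n]; p=(np.atleast_2d(P)-E[:3,3])@E[:3,:3]; return np.c_[f*p[:,0]/p[:,2]+cx,f*p[:,1]/p[:,2]+cy]
def full(n,c):
    s,o=((3.4,(215,130)) if n=="top" else (4,(260,160))); return (np.atleast_2d(c)+.5)/s-.5+o
def ray(n,c,z):
    E,f,cx,cy=C[n]; u=full(n,c)[0]; v=E[:3,:3]@[(u[0]-cx)/f,(u[1]-cy)/f,1]; return E[:3,3]+v*(z-E[2,3])/v[2]
def pose(p,L):
    c,s=np.cos(p[2]),np.sin(p[2]); return np.c_[p[0]+c*L[:,0]-s*L[:,1],p[1]+s*L[:,0]+c*L[:,1],L[:,2]]
def fit(obs,p0):
    r=lambda p:np.concatenate([(proj(n,pose(p,np.array(L,float)))-full(n,c)).ravel() for n,c,L in obs])
    q=least_squares(r,p0); return q.x,np.round(r(q.x),1)
E
cat > m.py <<'E'
from geo import *
q=lambda a,b,z:[[a,b,z],[a,-b,z],[-a,-b,z],[-a,b,z]] # FL FR NR NL
T=q(.057,.097,.075); ct=[[358,88],[718,46],[750,252],[380,297]]; cs=[[352,142],[628,270],[497,363],[219,213]]
for o in ([("top",ct,T),("scene",cs,T)],[("top",ct,T)],[("scene",cs,T)]): print("tank",*fit(o,[.55,-.3,0]))
R=q(.055,.035,.012); rt=[[25,142],[142,113],[185,290],[68,322]]; rs=[[233,155],[130,226],[62,200]]; Rs=[R[1],R[2],R[3]]
for o in ([("top",rt,R),("scene",rs,Rs)],[("top",rt,R)],[("scene",rs,Rs)]): print("rest",*fit(o,[.55,-.1,0]))
for nm,z,a,b in [("pintop",.122,[507,243],[315,172]),("pinbase",.084,None,[315,240]),("hinge",.09,[437,190],None),("mouth",.107,[648,175],[468,235]),("handle",.107,[97,268],[84,68]),("collar",.0765,[92,219],[120,94]),("keeper",.0885,[555,176],[412,232]),("bottle",.074,[461,408],[175,292]),("capT",.03,[430,508],[72,398]),("bottlebase",0,None,[183,395])]:
    print(nm,*[np.round(ray(n,c,z),4) for n,c in(("top",a),("scene",b)) if c])
E
python3 m.py
```

```text
tank [ 0.50927259 -0.35938305  0.08764243] [-0.5 -0.6  0.8 -0.4  1.2  0.7  0.2 -0.1 -0.2 -0.8  0.4 -1.2 -0.3 -0.2
 -1.5 -0.3]
tank [ 0.50914027 -0.3586424   0.09031085] [-1.  -0.4  0.3 -0.4  0.9  0.6 -0.2  0.1]
tank [ 0.50851561 -0.3612916   0.08119329] [ 0.4 -0.4  0.9 -0.5 -0.2  0.4 -1.1 -0. ]
rest [ 0.50577397 -0.11534551  0.24436334] [-0.3 -0.4  0.6 -1.3  1.9  0.7  0.3  1.1  0.8 -1.5  0.4 -1.4 -3.3 -3.2]
rest [ 0.50589649 -0.11415025  0.23553981] [-0.7 -0.6  0.2 -1.2  1.   0.8 -0.6  0.9]
rest [ 0.50120231 -0.12356786  0.27305763] [ 1.2 -0.1  1.6  0.6 -2.8 -1. ]
pintop [ 0.4604 -0.3306  0.122 ] [ 0.4615 -0.3317  0.122 ]
pinbase [ 0.4579 -0.3362  0.084 ]
hinge [ 0.496  -0.2982  0.09  ]
mouth [ 0.4965 -0.4037  0.107 ] [ 0.4947 -0.409   0.107 ]
handle [ 0.4565 -0.1266  0.107 ] [ 0.4563 -0.1283  0.107 ]
collar [ 0.4889 -0.1184  0.0765] [ 0.4857 -0.1217  0.0765]
keeper [ 0.5021 -0.359   0.0885] [ 0.4966 -0.3689  0.0885]
bottle [ 0.3854 -0.3072  0.074 ] [ 0.3819 -0.3141  0.074 ]
capT [ 0.3379 -0.2908  0.03  ] [ 0.3224 -0.303   0.03  ]
bottlebase [ 0.3886 -0.3079  0.    ]
```

Fits are consistent: tank at about (0.509, -0.359) with yaw 0.088, rest at about (0.506, -0.115) with yaw 0.24, and latch at about 0.9 rad. Next I check that every waypoint is reachable, then swing the latch.

```bash
cat > rob.py <<'E'
import numpy as np
from scipy.spatial.transform import Rotation as R
from workcell import env, viewer, readout
ty=.088; ry=.24
hinge=np.array([.496,-.2982]); mouth=np.array([.4957,-.4055,.107]); handle=np.array([.4564,-.1274,.107])
def down(a,lean=0,ly=0):
    "tool x down, jaw axis y at heading a; then turned by lean about horizontal axis of heading ly"
    x=np.array([0,0,-1.]); y=np.array([np.cos(a),np.sin(a),0]); M=np.c_[x,y,np.cross(x,y)]
    return (R.from_rotvec(lean*np.array([np.cos(ly),np.sin(ly),0]))*R.from_matrix(M)).as_quat()
def pin(q,z):
    a=ty; v=np.array([-np.sin(q),-np.cos(q)])*.048
    return np.r_[hinge+[np.cos(a)*v[0]-np.sin(a)*v[1],np.sin(a)*v[0]+np.cos(a)*v[1]],z]
def st(s=""):
    print(s,"t%.1f"%readout.get_time_s(),np.round(readout.get_position(),4),"F",np.round(readout.get_contact_force(),1),"op%.4f"%readout.get_opening())
tz=lambda: np.array([-np.cos(ty),-np.sin(ty),1])/np.sqrt(2)
def tcp(h,q,d=.011): return np.asarray(h)+d*R.from_quat(q).apply([1,0,0])
def snap(tag):
    import cv2
    o=[]
    for n,(a,b,c,d,s) in {"top":(130,280,215,445,3.4),"scene":(160,300,260,430,4)}.items():
        im=viewer.get_image(n)["color"][:,:,::-1]; cv2.imwrite(f"pics/{n}_{tag}_full.png",im); cv2.imwrite(f"pics/{n}_{tag}.png",cv2.resize(im[a:b,c:d],None,fx=s,fy=s,interpolation=cv2.INTER_CUBIC))
E
python3 - <<'E'
from rob import *
print("pin",pin(.9,.104),"home",pin(0,.104), "now",np.round(readout.get_joint_pos(),2))
for f in (0,np.pi):
  for n,p,q in [("via",[.45,.1,.33],down(ty-.9+f)),("pinup",pin(.9,.19),down(ty-.9+f)),("home",pin(0,.104),down(ty+f)),
   ("rod",tcp(handle,down(ry+np.pi/2+f)),down(ry+np.pi/2+f)),
   ("rodup",tcp(handle+[0,0,.15],down(ry+np.pi/2+f)),down(ry+np.pi/2+f)),
   ("pre",tcp(mouth+.125*tz(),down(ty+np.pi/2+f)),down(ty+np.pi/2+f)),
   ("seat",tcp(mouth+.045*tz(),down(ty+np.pi/2+f)),down(ty+np.pi/2+f)),
   ("final",[.45,-.38,.30],down(ty+np.pi/2+f,-np.pi/4,ty+np.pi/2))]:
    j=env.inverse_kinematics(np.array(p),q); print(n,None if j is None else np.round(j,2))
E
```

```text
pin [ 0.46116809 -0.33122633  0.104     ] home [ 0.50021855 -0.34601426  0.104     ] now [-1.24  0.6  -0.    1.6   0.    0.94 -0.08]
via [-0.91  0.15  0.66  2.05 -0.11  0.97 -1.  ]
pinup [-0.02  0.56  0.82  2.02 -0.57  0.8   0.32]
home [ 0.32  0.61  0.29  1.98 -0.3   0.59  0.9 ]
rod [ 0.27  0.5  -0.16  2.26  0.2   0.39  1.76]
rodup [-0.02  0.26  0.22  2.13 -0.08  0.77  2.06]
pre [ 0.96  0.48 -0.37  1.95  0.25  0.76  2.1 ]
seat [ 0.59  0.57  0.06  1.93 -0.06  0.64  2.34]
final None
via [-0.27  0.14 -0.08  2.02  0.01  0.98  1.97]
pinup [ 1.14  0.59 -0.92  1.95  0.6   0.9   2.24]
home [-0.11  0.9   1.11  2.   -1.03  0.95 -1.51]
rod [-0.11  0.52  0.37  2.28 -0.48  0.4  -0.67]
rodup [-0.62  0.42  1.1   2.16 -0.51  0.85 -0.55]
pre [ 0.03  0.72  1.11  2.   -0.81  0.95  0.08]
seat [ 0.21  0.66  0.66  1.95 -0.6   0.73 -0.25]
final [ 1.64  0.41 -0.89  2.18 -1.    0.37  0.29]
```

Run:
```python
from rob import *
q0=.9
env.reach([.45,.1,.33],down(ty-q0)); st("via")
env.move_gripper(.04,20)
env.reach(pin(q0,.19),down(ty-q0)); st("above")
env.line_to(pin(q0,.104),feed=.12); st("at pin")
env.move_gripper(.0,20); st("closed")
if .007<readout.get_opening()<.013:
    for q in np.linspace(q0,-.03,8)[1:]:
        env.line_to(pin(q,.104),down(ty-q),feed=.06); st("q%.2f"%q)
snap("latch")
```

```text
via t2.2 [0.4502 0.101  0.3298] F [ 0.3 -0.1  0.1] op0.0854
above t4.4 [ 0.4619 -0.3302  0.1901] F [-0.5 -0.3 -0.5] op0.0396
at pin t5.3 [ 0.4614 -0.3315  0.1045] F [-0.3 -0.4  0.1] op0.0400
closed t5.7 [ 0.4613 -0.3314  0.1045] F [-0.8  1.   5.2] op0.0069
```

View pics/scene_latch.png

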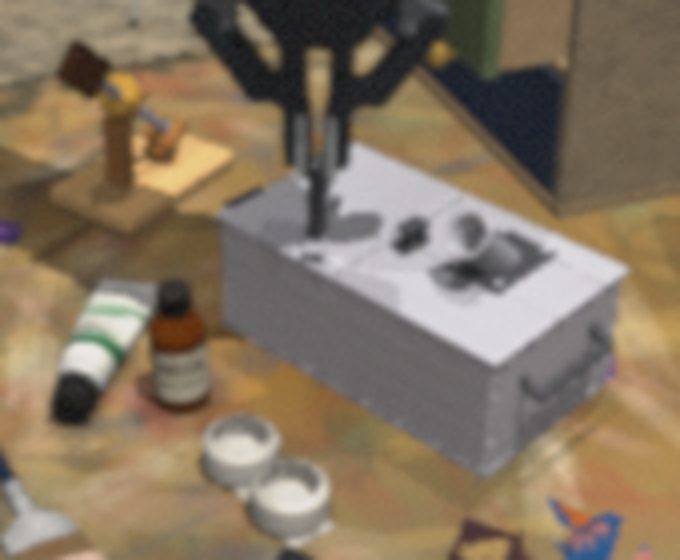

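The fingertips are around the pin, at about crop (318,165–212), with the pin foot at (318,238) below them. The opening of 6.9 mm means something is between the pads, and my check was only 0.1 mm too strict. I'll go ahead with the swing.

Run:
```python
from rob import *
q0=.9
for q in np.linspace(q0,-.03,8)[1:]:
    env.line_to(pin(q,.104),down(ty-q),feed=.06); st("q%.2f"%q)
env.wait(.3); st("end")
snap("latch2")
```

```text
q0.77 t6.1 [ 0.4663 -0.336   0.1044] F [ 0.7 -1.1  5.1] op0.0069
q0.63 t6.4 [ 0.4715 -0.3397  0.1044] F [ 0.1 -0.4  6.9] op0.0068
q0.50 t6.6 [ 0.4771 -0.3426  0.1044] F [-0.4 -0.6  6.9] op0.0068
q0.37 t6.9 [ 0.4831 -0.3447  0.1044] F [-0.1  0.1  6.8] op0.0070
q0.24 t7.2 [ 0.4894 -0.3461  0.1044] F [ 0.1 -1.2  5.9] op0.0069
q0.10 t7.5 [ 0.4957 -0.3465  0.1044] F [0.1 0.3 6.7] op0.0067
q-0.03 t7.8 [ 0.5003 -0.3464  0.1043] F [-4.9 -0.3  8.9] op0.0073
end t8.1 [ 0.5003 -0.3464  0.1043] F [-5.4 -0.4  8.3] op0.0069
```

View pics/scene_latch2.png

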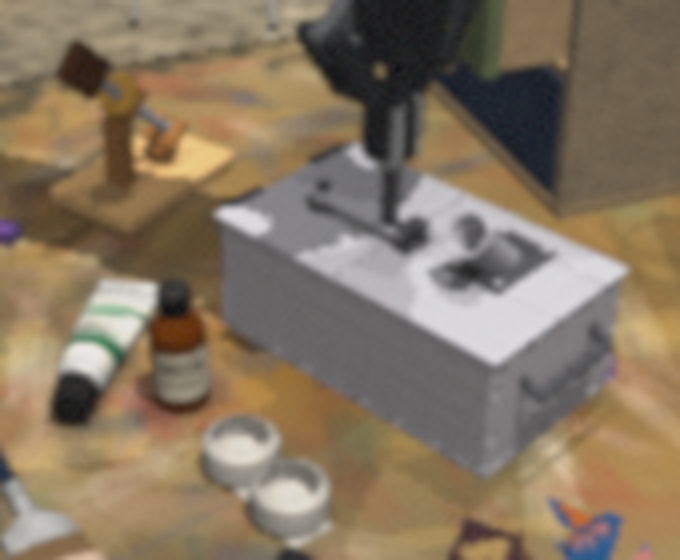

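The latch arm now lies along the lid with its end at the keeper (405,238), and a reaction of about 5 N shows it on its stop. I'll press slightly further, release, and go to the rod.

```bash
python3 - <<'E'
from rob import *
env.line_to(pin(-.08,.104),feed=.05); env.wait(.2); st("press")
env.move_gripper(.035); st("open")
env.line_to(pin(-.03,.20),feed=.2)
qr=down(ry-np.pi/2)
env.move_gripper(.05)
env.reach(tcp(handle+[0,0,.09],qr),qr); st("above rod")
print(np.round(readout.get_joint_pos(),2))
snap("lat3")
env.line_to(tcp(handle,qr),feed=.1); st("at rod")
env.move_gripper(0,70); st("grip")
snap("rod")
E
python3 - <<'E'
import cv2,numpy as np
a=cv2.imread("pics/top_lat3.png");b=cv2.imread("pics/scene_rod.png")
cv2.imwrite("pics/both.png",np.vstack([cv2.resize(a,(460,300)),cv2.resize(b,(364,300))] if 0 else [cv2.resize(a,(440,287)),cv2.copyMakeBorder(cv2.resize(b,(373,307)),0,0,0,67,0)]))
E
```

```text
press t8.6 [ 0.5006 -0.3463  0.1042] F [-9.9 -1.6 11.1] op0.0074
open t9.0 [ 0.5043 -0.3452  0.1038] F [-0.2 -0.9 -0.3] op0.0353
above rod t11.2 [ 0.4568 -0.1279  0.1861] F [ 0.5  0.4 -0.7] op0.0495
[-0.51  0.49  0.96  2.22 -0.62  0.72 -0.44]
at rod t12.4 [ 0.4565 -0.1276  0.0963] F [-0.4 -1.1  0.7] op0.0498
grip t12.8 [ 0.4561 -0.127   0.0962] F [-2.3  1.9  4.5] op0.0077
```

View pics/both.png

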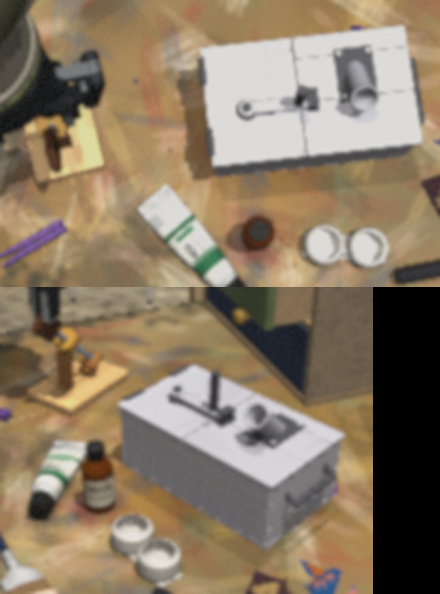

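Both pictures agree that the latch is home, with the arm end under the keeper, and the rod is pinched by its paddle. Lifting next, then moving to just outside the tube mouth.

Run:
```python
from rob import *
qr=down(ry-np.pi/2); qt=down(ty-np.pi/2)
env.line_to(tcp(handle+[0,0,.15],qr),feed=.12); st("lifted")
pre=mouth+.130*tz()
env.line_to(tcp(np.r_[pre[:2],.257],qt),qt,feed=.15); st("over")
env.line_to(tcp(pre,qt),feed=.1); st("pre")
print(np.round(readout.get_joint_pos(),2), "pre",pre)
import cv2
o=[]
for n,(a,b,c,d) in {"top":(150,250,340,440),"scene":(180,270,340,440)}.items():
    im=viewer.get_image(n)["color"][:,:,::-1]; cv2.imwrite(f"pics/{n}_pre.png",im); o.append(cv2.resize(im[a:b,c:d],None,fx=4,fy=4,interpolation=cv2.INTER_CUBIC))
o[1]=cv2.copyMakeBorder(o[1],0,40,0,0,0)
cv2.imwrite("pics/pre.png",np.hstack(o))
```

```text
lifted t14.3 [ 0.4561 -0.1273  0.2455] F [ 0.3 -0.  -0.5] op0.0079
over t16.4 [ 0.4044 -0.4129  0.2459] F [-0.3 -0.2 -0.9] op0.0076
pre t17.1 [ 0.4041 -0.4139  0.1882] F [ 1.1  0.2 -0.7] op0.0078
[ 0.12  0.6   0.9   2.   -0.64  0.84 -0.1 ] pre [ 0.40413182 -0.41357887  0.19892388]
```

View pics/pre.png

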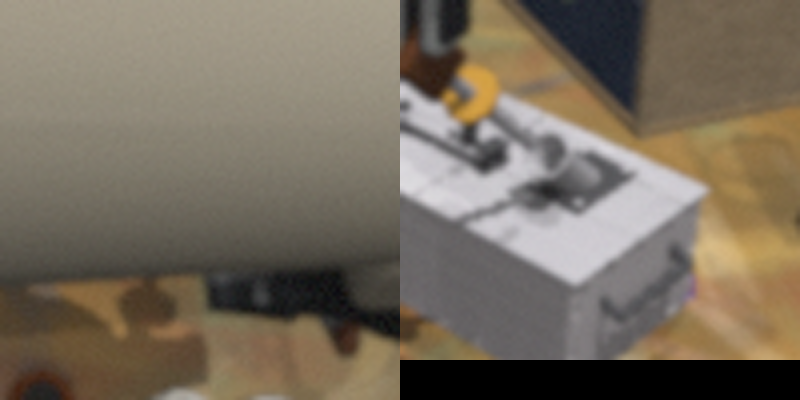

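The top view is hidden by the arm. In the scene view the tip, at about (538,143), points into the mouth at about (550,152) in line with the tube axis. Inserting in steps while watching the forces.

Run:
```python
from rob import *
qt=down(ty-np.pi/2)
for s in [.115,.105,.095,.085,.07,.06,.052,.047]:
    env.line_to(tcp(mouth+s*tz(),qt),feed=.05); st("s%.3f"%s)
    if np.linalg.norm(readout.get_contact_force())>20: print("stop"); break
```

```text
s0.115 t17.7 [ 0.4148 -0.4125  0.177 ] F [-0.5  0.3 -0.4] op0.0079
s0.105 t18.0 [ 0.4219 -0.4118  0.1699] F [ 0.   0.2 -0.9] op0.0078
s0.095 t18.4 [ 0.4289 -0.4113  0.1629] F [ 0.5  0.6 -0.6] op0.0075
s0.085 t18.7 [ 0.436  -0.4106  0.1558] F [-0.2 -0.4 -0.6] op0.0078
s0.070 t19.2 [ 0.4464 -0.4097  0.1452] F [-0.6 -0.6 -0.7] op0.0075
s0.060 t19.5 [ 0.4536 -0.409   0.1381] F [-0.  -0.5 -1.6] op0.0077
s0.052 t19.9 [ 0.4592 -0.4085  0.1324] F [ 0.1 -0.5 -0.7] op0.0077
s0.047 t20.1 [ 0.4627 -0.4084  0.1291] F [-0.1 -0.1 -0.8] op0.0075
```

Run:
```python
from rob import *
qt=down(ty-np.pi/2)
for s in np.arange(.045,.030,-.0015):
    env.line_to(tcp(mouth+s*tz(),qt),feed=.03); f=np.array(readout.get_contact_force()); st("s%.4f ax%.1f"%(s,f@tz()))
    if f@tz()>8 or np.linalg.norm(f)>20: break
env.wait(.5); st()
import cv2
im=viewer.get_image("scene")["color"][180:270,340:440,::-1]
cv2.imwrite("pics/seat.png",cv2.resize(im,None,fx=6,fy=6,interpolation=cv2.INTER_CUBIC))
```

```text
s0.0450 ax12.3 t20.4 [ 0.4625 -0.4087  0.1286] F [-6.7  2.2 10.9] op0.0071
 t20.9 [ 0.4625 -0.4087  0.1287] F [-6.5  1.6 10.6] op0.0076
```

View pics/seat.png

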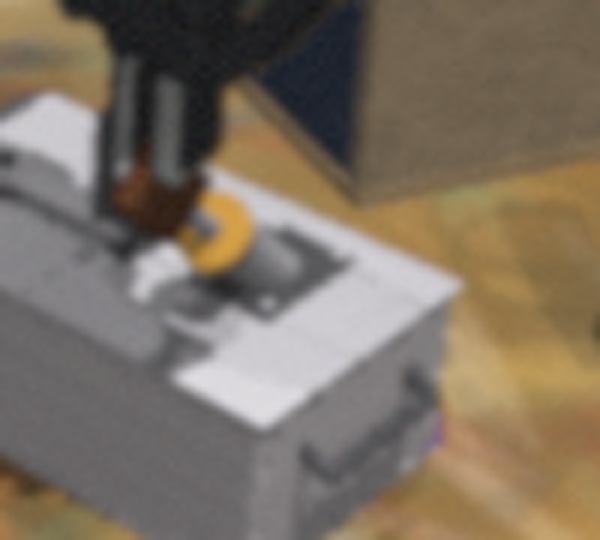

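The collar sits flush on the tube mouth at about (215,235), at the expected depth and with a 12 N axial reaction. I'll give it a slight extra press, draw the rod out, and look for a final pose.

Run:
```python
from rob import *
qt=down(ty-np.pi/2)
env.line_to(tcp(mouth+.044*tz(),qt),feed=.03); env.wait(.4); st("press")
env.line_to(tcp(mouth+.145*tz(),qt),feed=.08); env.wait(.2); st("out")
env.line_to(tcp(mouth+.145*tz()+[0,0,.12],qt),feed=.12); st("up")
j0=np.array(readout.get_joint_pos()); print(np.round(j0,2))
for a in (ty,ty-.3,ty-.6,ty+.3):
  qf=down(a-np.pi/2,-np.pi/4,a+np.pi/2)
  for p in ([.40,-.40,.33],[.45,-.40,.36],[.5,-.38,.36],[.55,-.38,.36],[.45,-.3,.36]):
    j=env.inverse_kinematics(np.array(p),qf); 
    if j is not None: print(round(a,2),p,np.round(j,2),"d%.2f"%np.abs(j-j0).max())
```

```text
press t21.6 [ 0.4624 -0.4088  0.1284] F [-9.9  3.6 16.4] op0.0075
out t23.2 [ 0.3937 -0.4144  0.1983] F [ 0.7 -0.9 -0.9] op0.0079
up t24.3 [ 0.3934 -0.4141  0.3178] F [-0.  -0.1 -0.7] op0.0077
[ 0.01  0.46  1.06  1.87 -0.46  1.08 -0.24]
0.09 [0.4, -0.4, 0.33] [ 1.67  0.32 -0.73  2.15 -0.99  0.57  0.33] d1.78
0.09 [0.45, -0.4, 0.36] [ 1.44  0.27 -0.55  2.09 -1.    0.62  0.24] d1.61
0.09 [0.5, -0.38, 0.36] [ 1.32  0.28 -0.55  2.07 -1.02  0.54  0.17] d1.60
0.09 [0.55, -0.38, 0.36] [ 1.23  0.32 -0.54  2.02 -0.98  0.48  0.08] d1.60
0.09 [0.45, -0.3, 0.36] [ 1.8   0.25 -1.12  2.23 -0.96  0.41  0.1 ] d2.17
-0.21 [0.45, -0.4, 0.36] [ 1.74  0.28 -1.03  2.18 -0.9   0.22 -0.15] d2.09
-0.21 [0.5, -0.38, 0.36] [ 1.6   0.3  -1.03  2.16 -0.63  0.13 -0.5 ] d2.09
-0.21 [0.55, -0.38, 0.36] [ 1.25  0.27 -0.69  2.11 -0.96  0.16 -0.23] d1.75
-0.51 [0.4, -0.4, 0.33] [ 1.59  0.17 -0.87  2.36  3.71  0.11  1.26] d4.16
0.39 [0.4, -0.4, 0.33] [ 0.99  0.34  0.18  2.05 -1.04  1.05  0.66] d0.98
0.39 [0.45, -0.4, 0.36] [ 0.9   0.33  0.18  1.98 -1.03  1.05  0.53] d0.90
0.39 [0.5, -0.38, 0.36] [ 0.94  0.33 -0.    1.96 -1.02  0.94  0.43] d1.06
0.39 [0.55, -0.38, 0.36] [ 0.87  0.36 -0.    1.9  -1.03  0.9   0.37] d1.06
0.39 [0.45, -0.3, 0.36] [ 1.08  0.22 -0.19  2.13 -1.04  0.86  0.46] d1.24
```

Run:
```python
from rob import *
p=np.array([.45,-.40,.36])
for a in (.8,.65,.5):
    qf=down(a-np.pi/2,-np.pi/4,a+np.pi/2); j=env.inverse_kinematics(p,qf)
    print(a,None if j is None else np.round(j,2))
    if j is not None and j[4]>-1.03: break
print("toolx",R.from_quat(qf).apply([1,0,0]))
env.reach(p,qf); env.wait(.5); st("final"); print(readout.get_orientation(),qf,np.abs(readout.get_qvel()).max())
import cv2
im=viewer.get_image("scene")["color"][:,:,::-1]
cv2.imwrite("pics/final.png",cv2.resize(im[100:300,260:460],None,fx=3,fy=3,interpolation=cv2.INTER_CUBIC)); cv2.imwrite("pics/final_full.png",im)
```

```text
0.8 [ 0.64  0.5   0.6   1.78 -0.96  1.5   0.83]
toolx [ 0.49264604  0.50724736 -0.70710678]
final t25.8 [ 0.4502 -0.3998  0.36  ] F [-0.3  0.4 -0.3] op0.0072
[ 0.85083317  0.35996309 -0.3525242   0.149118  ] [ 0.8509494   0.35977564 -0.35247478  0.14902395] 0.004736691957431088
```

View pics/final.png

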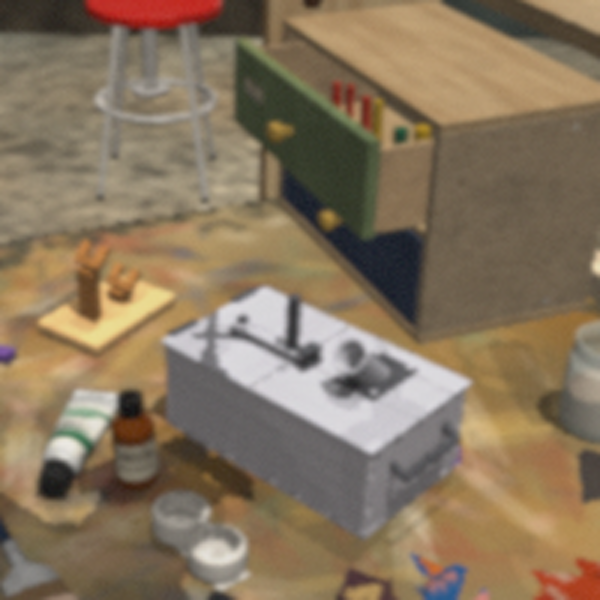

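The latch is home, the rest is empty and the bystanders haven't moved. The rod is above this crop, so I'll look there, with the predicted tip and handle marked by dots.

Run:
```python
import cv2,numpy as np
from geo import proj
im=cv2.imread("pics/final_full.png"); h=np.array([.45,-.4,.36])-.011*np.array([.4926,.5072,-.707]); t=h+.115*np.array([np.cos(.8),np.sin(.8),0])
u=proj("scene",[h,t]); print(u,h,t)
x0=int(max(0,u[:,0].mean()-75)); y0=int(max(0,u[:,1].mean()-70)); c=cv2.resize(im[y0:y0+140,x0:x0+150],None,fx=4,fy=4,interpolation=cv2.INTER_CUBIC)
for p in u: cv2.circle(c,tuple(((p-[x0,y0])*4).astype(int)),4,(255,0,255),1)
cv2.imwrite("pics/fin2.png",c)
```

```text
[[363.09572799  90.19360659]
 [361.96043833  74.40879431]] [ 0.4445814 -0.4055792  0.367777 ] [ 0.52470267 -0.32308325  0.367777  ]
```

View pics/fin2.png

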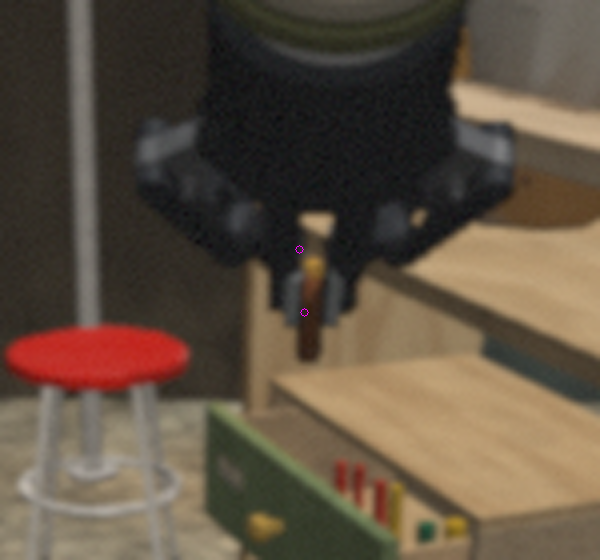

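The handle is at (311,315), with the collar at (316,265) and the rod beyond, foreshortened because the camera looks along it. With the last picture I'll check the pitch, overlaying predicted rod lines at -10, 0 and +10 degrees.

Run:
```python
import cv2,numpy as np
from geo import proj
im=cv2.imread("pics/final_full.png"); hd=np.array([np.cos(.8),np.sin(.8),0]); h=np.array([.4446,-.4056,.3678])
x0,y0,s=340,60,11
c=cv2.resize(im[y0:y0+50,x0:x0+50],None,fx=s,fy=s,interpolation=cv2.INTER_CUBIC); c=cv2.convertScaleAbs(c,alpha=1.8,beta=10)
for d,k in((-10,(255,0,0)),(0,(0,255,0)),(10,(0,0,255))):
    a=np.radians(d); v=np.cos(a)*hd+np.sin(a)*np.array([0,0,1]); w=-np.sin(a)*hd+np.cos(a)*np.array([0,0,1])
    P=[h-.02*v+.014*w,h-.02*v-.014*w,h+.048*v+.014*w,h+.115*v]
    u=((proj("scene",P)-[x0,y0]+.5)*s).astype(int); u[:,0]+= {-10:-60,0:0,10:60}[d]
    for p,m in zip(u,"TBCt"): cv2.putText(c,m,tuple(p),0,.5,k,1); cv2.circle(c,tuple(p),2,k,-1)
    print(d,u.tolist())
cv2.imwrite("pics/fin3.png",c)
```

```text
-10 [[207, 242], [199, 451], [195, 219], [182, 287]]
0 [[266, 271], [258, 473], [257, 164], [247, 163]]
10 [[325, 302], [316, 490], [320, 113], [312, 41]]
```

View pics/fin3.png

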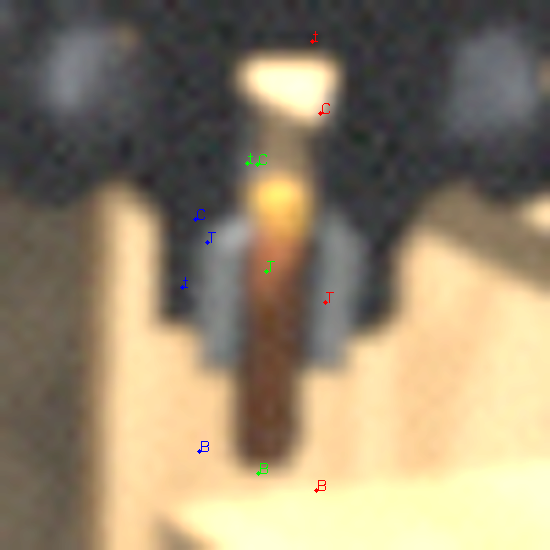

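The collar top (y≈172) and the handle's bottom edge (y≈468) match the 0° prediction (164 and 473), so the rod is level to within about 2°. Handing in.

```bash
python3 -c "
from rob import *
st('end'); env.close_job()"
```

```text
end t25.9 [ 0.4501 -0.3998  0.36  ] F [0.1 0.9 0.1] op0.0074
the job is handed in; nothing more can be done
```

The job is handed in at 25.9 s of the 64 s allowed, with the rod still gripped and held level in the air. No verdict was reported, so this rests on my own checks.

- **Latch:** I gripped the pin and swung it along its arc to the hard stop, where it pushed back with about 10 N. The pictures show the arm under the keeper.
- **Insertion:** I lifted the rod straight out of the rest and slid it down the guide tube without any sideways force. The collar stopped at the expected depth with up to about 18 N along the tube, held for more than 0.5 s, and the picture showed it on the mouth. I then drew the rod out until the tip was 30 mm clear of the mouth.
- **Final hold:** The handle is about 0.37 m up. The picture matches a level rod with its marked side up to within about 2°; the marks themselves are too small to see. There was no outside force on the tool beyond about 1 N.
- **Bystanders:** The bottle, paint tube and cups look unmoved.

**Disagreements:**
- The gripper opening read 7–8 mm on parts that are 10 mm thick. It stayed that way throughout, so I took it as an offset in the reading.
- The two cameras differed by up to 5 mm on the tube mouth. I used the mean, and it went in freely.
- The top camera was blocked by the arm during insertion, so that alignment was checked from the scene camera only.

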